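# Open the lever guillotine and feed the copper blank to the back gauge

## Robot

A 6-joint arm with a two-finger parallel gripper is mounted at the origin on the work surface. World frame = base frame: x ahead of the robot, y to its left, z up, the work surface at z = 0. Lengths are in m, angles in rad, forces in N, time in s.
With the tool pointing down it reaches from about 0.35 to 0.95 m from the base axis. Payload 17.4 kg.
Tool frame: the origin (TCP) lies midway between the tips of the shut fingers; the grasp point (between the pads) lies behind it (manip.pinch_z is the z of the grasp point in the tool frame, in m); z points along the fingers, y is the direction in which the jaws open and shut (so a half turn about z gives the same grasp; the last joint's range is limited). The gripper opens to 93 mm and grips with 3 to 60 N. Pads are 15 mm wide; open, the fingers measure 128 mm over their backs; the gripper's body (75 mm by 188 mm) begins 65 mm behind the grasp point.
Start: joints at [-1.371, 0.116, 1.442, -0, 1.584, -0.038], TCP at [0.159, -0.656, 0.219] pointing down, gripper open.
Joint ranges: [-2.83, 2.83], [-0.83, 2.19], [0.07, 2.5], [-1.14, 4.28], [0.01, 3], [-2.97, 2.97]. Speed limits (rad/s): [1.89, 1.89, 2.22, 3.14, 3.14, 3.14].

## Interface

Orientations are given as a unit quaternion [w, x, y, z].
In Python, from cell import manip gives the robot as it stands.
- The arm moves only by the tool arm_command, never from a script. Its argument "series" is one flat list of numbers, 5 for each row, row after row: the shift along the world's x, y, z in m, then the turn about the world's z in rad, then the opening, from -1 (shut) to 1 (fully open). In form: [x, y, z, roll, jaw, x, y, z, roll, jaw, ...]. A call has 1 to 12 rows; each row is the pose to reach, as a shift and turn from the pose commanded when the call began; what a row does not reach only later rows make up. A row lasts 1/10 s, in which the tool goes at most 50 mm and 8.59 degrees, less where a joint would pass 70% of its speed; a pose out of reach is approached as far as the arm can. A call with a gripper value outside its range is refused whole. The fingers move at their own pace and stop on an object; the grip force is fixed at half the most. Time passes only in rows, so rows that repeat a pose let the fingers close. It gives the time, the measured TCP pose, the force and the opening at its end, in the units of the state.
- manip.state(): the state, without advancing time (a new reading comes with each control period).
- manip.camera(name): name is "scene" or "top" or "wrist"; returns (picture, depth): 400x640x3 uint8, red, green, blue; 400x640 float32, m along the optical axis (not along the pixel's ray), 0 where there is no reading.
- manip.get_calibration(name): a dict with "K" (3x3 intrinsics, pixels), "rvec" (rotation vector, rad) and "tvec" (3), from world to camera coordinates, as OpenCV has them. Camera axes: x right, y down, z forward; pixel columns grow to the right and rows downward; lengths in m; the calibration is good to about 2 mm. A picture is of the moment at which its call begins: read the wrist's pose just before it. get_calibration takes no time and is no camera call; for the wrist camera it gives the pose at the moment of the call.
- manip.sign_off(): hands the job in, once; it reports no verdict.
The state is a dict: "clock": time; "qpos": joint angles; "qd": joint speeds; "joint_torque": joint torques, N m; "ee_pos": TCP position; "orientation": TCP orientation; "wrist_force": force on the tool from outside, world axes, zero at the start; "wrist_torque": the same for the moment, N m; "grip_width": finger opening in m.
Only numpy, scipy, OpenCV 4.12 (cv2) and the standard library are available. Lean on these libraries where they do the work, as an engineer would, in place of code of your own. Each camera call takes 0.05 s, during which the arm holds its last target.

## Task

Get the bench guillotine ready for the next cut. Push its cutting arm up, steadily, past its balance point so that its counterweight keeps it open with no hand on it; then push the copper blank under the raised blade until its edge lies flush against the back gauge. Push only, with gentle force: the blank stays flat on the bed and is never lifted, and everything else on the bench is left where it is.

Things in the scene. Friction and masses are not known exactly. Their poses are not given: they have to be found in the camera images.
- shear: Bench lever guillotine, bolted down (place and yaw vary): green cast feet, bright steel bed. Origin on the bench top under the middle of the cut line; x = feed direction (away from the robot at yaw 0), y = along the cut line to the pivot, z up. The pivot bracket at y 82 to 138 mm is 111 mm high; a foot with the rubber buffer for the counterweight reaches out to y 237 mm.
- bed (a point): Middle of the bed's top face, at x -100, y 0, z 50 mm in the shear's frame. Bed 200 mm in x by 180 mm in y; its far edge x = 0 is the cut line. On it a squaring fence 8 mm high at y 79 to 89 (x -188 to -22).
- guard (a point): Middle of the clear finger guard, at x -17, y -7, z 74 mm in the shear's frame: an upright strip 160 mm long in y, 4 mm thick, from 13 to 35 mm above the bed, on two posts. The blank slides under it.
- lever (a joint): Cutting arm, rad: 0 = closed (level from the pivot to -y, blade shut so the blank cannot pass), grows as the handle end rises, stop at 0.95 = open. Hinge axis along the shear's x through pivot. About 2.3 kg with a drum counterweight on its tail: falls shut below the balance point at about 0.62 rad; above it swings on, damped, to the stop by itself. Starts with about 2 to 3 N up at the grip, less farther up.
- handle (a point): Middle of the arm's round black grip (28 mm dia, 116 mm long), on its axis; moves with the arm, 271 mm from the pivot. Closed: at x 11, y -165, z 100 mm in the shear's frame, with 86 mm of free room down to the bench; the grip slopes up outward by 10 deg. Nothing stands under it or on its near side.
- pivot (a point): Point on the arm's hinge axis, at x 11, y 105, z 78 mm in the shear's frame. As the arm opens the counterweight swings outward and down to the buffer, within 250 mm of the origin in y.
- sheet: Copper blank 110 x 110 x 4 mm, 0.3 to 0.5 kg, loose and flat on the bed. Origin in the centre of its underside, axes along its edges, x along the shear's x within 0.12 rad, z up. Home at the gauge its origin is at x -23 mm in the shear's frame, its near edge at x -78 and its far edge 32 mm past the cut line.
- gauge (a point): Middle of the back gauge's face (aluminium bar 150 mm wide along y, 28 mm high, up to 14 mm above bed level), at x 32, y 0, z 52 mm in the shear's frame; the face is square to the feed direction and looks to -x.
- mallet: Bystander: rawhide mallet lying on the bench right of the guillotine, about 270 mm long, 46 mm high. Leave alone.
- mandrel: Bystander: steel ring mandrel, 210 mm tall, standing in a 70 mm wooden block at the left. Leave alone.
- jar: Bystander: amber jar, 56 mm dia, 65 mm high, right side. Leave alone.
- cup: Bystander: steel cup, 64 mm dia, 70 mm high, right side. Leave alone.
- bangle: Bystander: brass bangle, 66 mm dia, 12 mm high, right side. Leave alone.
- block: Bystander: steel bench block 75 x 75 x 22 mm, left. Leave alone.
- brush: Bystander: bench brush lying at the left. Leave alone.
Not all that is in view belongs to the job. Of the things like the sheet, leave any that is blue or turquoise; of the rest the smaller one is meant.

How it is judged:
On the way, in this order (a step that is already met when the one before it is completed fails the run):
1. the cutting arm stands open by itself, past its balance point, untouched (value of joint lever above 0.88 rad and contact force between the fingers and lever below 0.1 N), for 0.3 s.
2. the blank has been pushed under the blade, flush against the back gauge (x of sheet in the frame of shear above -0.0265 m and angle between the x axis of sheet and the x axis of shear, either way round below 0.03 rad), for 0.2 s.
At the end, for the whole second after the job is handed in: The arm stays open by itself at 0.88 rad or more, and the blank lies flat on the bed with its far edge within 3.5 mm of the back gauge and square to it within 0.03 rad (1.7 deg), at rest (all of step 2 and value of joint lever above 0.88 rad and velocity of joint lever below 0.05 rad/s and x of sheet in the frame of shear below -0.019 m and z of sheet in the frame of shear between 0.047 and 0.053 m and linear speed of sheet below 0.01 m/s); the robot touches nothing.
It fails at once if the blank is lifted more than 12 mm off the bed, or falls off it (z of sheet in the frame of shear above 0.062 m or z of sheet in the frame of shear below 0.035 m).
It fails at once if the arm is flung (faster than 3.5 rad/s) (velocity of joint lever above 3.5 rad/s).
It fails at once if the arm is gripped or forced (over 38 N from the fingers) (contact force between the fingers and lever above 38 N).
It fails at once if the blank is rammed (over 60 N from the fingers) (contact force between the fingers and sheet above 60 N).
It fails at once if a bystander is moved by more than 20 mm (distance of any of mallet, mandrel, jar, cup, bangle, block, brush from where it was at the start of the episode above 0.02 m).
It also fails if it takes over 72 s, if anything falls off the work surface, if the arm or the gripper's body presses on something with over 40 N, if the wrist force passes 120 N, or if a joint passes its speed limit or range.

## Working session

There is one attempt and no reset: what is moved stays moved. The work goes in short steps, Python scripts to look and compute and a tool call to move; the robot and the scene stay as the last step left them, time stands still between calls to the robot, and variables do not carry over. Pictures are saved under pics/ and viewed, and the job is handed in when it is done.

Besides the shell and the picture viewer there is one more tool, called after "Call:" as name(argument=value, ...), one argument or row to a line, values as JSON. arm_command: Moves the arm, as the interface text tells. Its arguments: {"type":"object","properties":{"series":{"type":"array"}},"required":["series"]}

```bash
ls; mkdir -p pics; python3 - <<'E'
from cell import manip
import cv2,numpy as np
print(manip.state()); print(manip.pinch_z)
for n in ["scene","top","wrist"]:
    p,d=manip.camera(n); cv2.imwrite(f"pics/{n}0.png",p[:,:,::-1]); np.save(f"pics/{n}0.npy",d)
    c=manip.get_calibration(n); print(n,c); np.savez(f"pics/{n}0.npz",**{k:np.array(v) for k,v in c.items()})
E
```

```text
pics
{'clock': 0.0, 'qpos': array([-1.37078897e+00,  1.16475760e-01,  1.44228411e+00, -2.16959189e-05,
        1.58399400e+00, -3.77774180e-02]), 'qd': array([ 1.00228414e-03, -5.25582142e-05, -1.92650633e-04, -1.09799130e-04,
        1.96716573e-03,  9.09421092e-04]), 'joint_torque': array([-8.67144227e-04, -7.21257091e+01, -6.22608089e+01,  7.79491500e-02,
        2.38619809e-02, -5.53046846e-05]), 'ee_pos': array([ 0.15895414, -0.65579946,  0.21790038]), 'orientation': array([-5.77819923e-04,  9.92940471e-01,  1.18612329e-01, -5.78557905e-05]), 'wrist_force': array([-0.17503686, -0.43488405,  0.1374242 ]), 'wrist_torque': array([ 0.03546659, -0.01830512, -0.01381193]), 'grip_width': 0.09292596097707496}
-0.0188
scene {'K': array([[367.39223094,   0.        , 315.68404738],
       [  0.        , 367.39223094, 196.00912779],
       [  0.        ,   0.        ,   1.        ]]), 'rvec': array([ 2.22936241,  1.23922572, -0.39039389]), 'tvec': array([-0.27224897, -0.31640795,  1.46151828])}
top {'K': array([[421.04795412,   0.        , 316.39877902],
       [  0.        , 421.04795412, 203.58091322],
       [  0.        ,   0.        ,   1.        ]]), 'rvec': array([ 2.14925019, -2.16994456,  0.09235555]), 'tvec': array([0.01576783, 0.52813766, 1.50720116])}
wrist {'K': array([[356.03802596,   0.        , 321.85699975],
       [  0.        , 356.03802596, 204.45444972],
       [  0.        ,   0.        ,   1.        ]]), 'rvec': array([-2.28798279,  1.7986318 ,  0.25546111]), 'tvec': array([-0.6750974 , -0.03396623,  0.39076963])}
```

View pics/scene0.png

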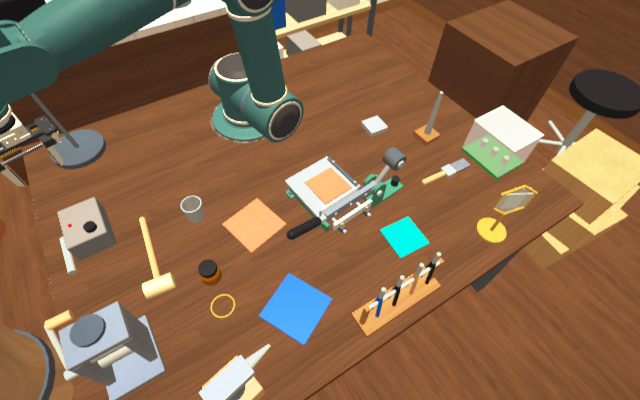

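View pics/top0.png

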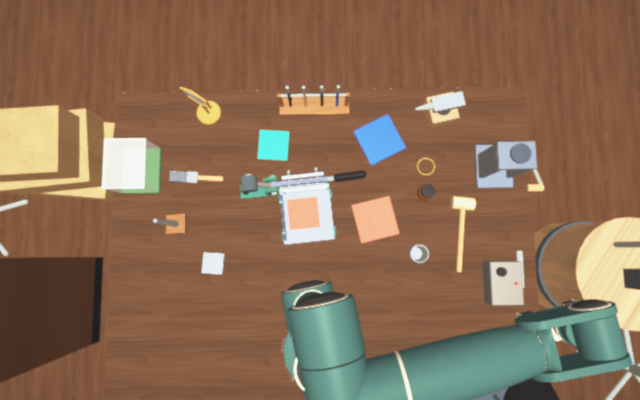

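The top view has four sheet-like things:
- turquoise at (273,145) and blue at (380,139), which are excluded by colour
- large copper at (375,219), on the bench
- small copper at (303,213), on the bed, which is the smaller of the rest and so the one meant

I'll confirm this in an enlarged crop.

```bash
cat > h.py <<'E'
import cv2,numpy as np
def load(n): 
    c=np.load(f"pics/{n}.npz"); return c["K"],cv2.Rodrigues(c["rvec"])[0],c["tvec"].ravel()
def ray(cal,uv,z):
    K,R,t=cal; uv=np.atleast_2d(np.array(uv,float))
    d=(np.linalg.inv(K)@np.c_[uv,np.ones(len(uv))].T).T@R; o=-R.T@t
    return o+d*((z-o[2])/d[:,2])[:,None]
def proj(cal,P):
    K,R,t=cal; q=(K@(R@np.atleast_2d(P).T+t[:,None])).T; return q[:,:2]/q[:,2:]
E
python3 - <<'E'
from h import *
p=cv2.imread("pics/top0.png"); hsv=cv2.cvtColor(p,cv2.COLOR_BGR2HSV)
cal=load("top0")
c=p[150:255,225:415]; cv2.imwrite("pics/topcrop.png",cv2.resize(c,None,fx=4.2,fy=4.2,interpolation=cv2.INTER_CUBIC))
s=cv2.imread("pics/scene0.png")[130:250,270:420]; cv2.imwrite("pics/scrop.png",cv2.resize(s,None,fx=5,fy=5,interpolation=cv2.INTER_CUBIC))
print(hsv[213,303],hsv[219,375],hsv[180,420])
m=((hsv[:,:,0]<14)&(hsv[:,:,1]>90)&(hsv[:,:,2]>200)).astype(np.uint8)
n,l,st,ce=cv2.connectedComponentsWithStats(m)
for i in range(1,n):
    if st[i,4]>200:
        cn,_=cv2.findContours((l==i).astype(np.uint8),0,2); r=cv2.minAreaRect(cn[0]); print(st[i],r); 
        b=ray(cal,cv2.boxPoints(r),0.054); print(b.round(4),ray(cal,r[0],.054))
w=((hsv[:,:,1]<60)&(hsv[:,:,2]>150)).astype(np.uint8)
w[:,:270]=0;w[:,345:]=0;w[:187]=0;w[250:]=0
cn,_=cv2.findContours(w,0,2); cn=max(cn,key=cv2.contourArea); r=cv2.minAreaRect(cn); print(r); print(ray(cal,cv2.boxPoints(r),0.05).round(4))
k=((hsv[:,:,2]<50)).astype(np.uint8); k[:,:325]=0;k[:,375:]=0;k[:165]=0;k[190:]=0
y,x=np.nonzero(k); print("handle",x.mean(),y.mean(),x.min(),x.max(), ray(cal,[x.mean(),y.mean()],.1))
E
```

```text
[ 12 101 246] [ 13 101 246] [ 12 128 134]
[ 351  196   48   47 1585] ((374.8824157714844, 219.0294189453125), (39.775840759277344, 40.01837158203125), 75.96376037597656)
[[ 0.5206 -0.1122  0.054 ]
 [ 0.554  -0.2515  0.054 ]
 [ 0.416  -0.2819  0.054 ]
 [ 0.3829 -0.144   0.054 ]] [[ 0.46803843 -0.19744569  0.054     ]]
[288 198  31  31 795] ((302.9950256347656, 212.95050048828125), (28.159555435180664, 28.259056091308594), 84.2894058227539)
[[0.5383 0.1137 0.054 ]
 [0.5473 0.0127 0.054 ]
 [0.4467 0.0036 0.054 ]
 [0.4377 0.1039 0.054 ]] [[0.49233288 0.05845905 0.054     ]]
((306.86065673828125, 213.46722412109375), (57.761802673339844, 53.41608428955078), 84.80557250976562)
[[ 0.5872  0.1498  0.05  ]
 [ 0.6026 -0.0425  0.05  ]
 [ 0.3956 -0.0586  0.05  ]
 [ 0.3802  0.1309  0.05  ]]<stdin>:17: RuntimeWarning: Mean of empty slice.
  ret = ret.dtype.type(ret / rcount)
Traceback (most recent call last):
ValueError: zero-size array to reduction operation minimum which has no identity
```

View pics/topcrop.png

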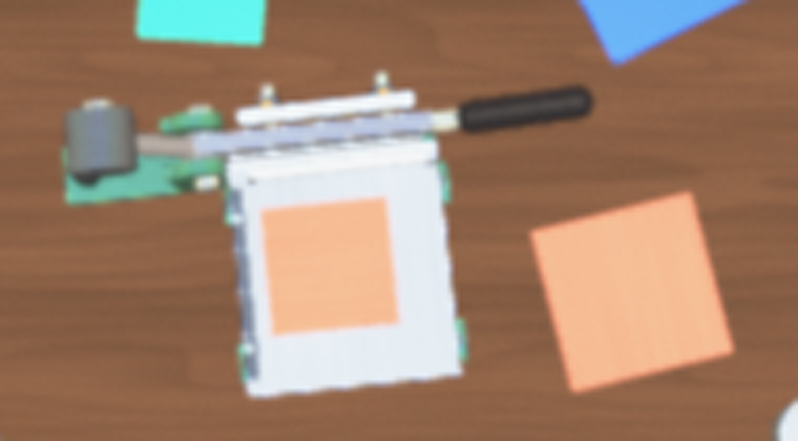

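View pics/scrop.png

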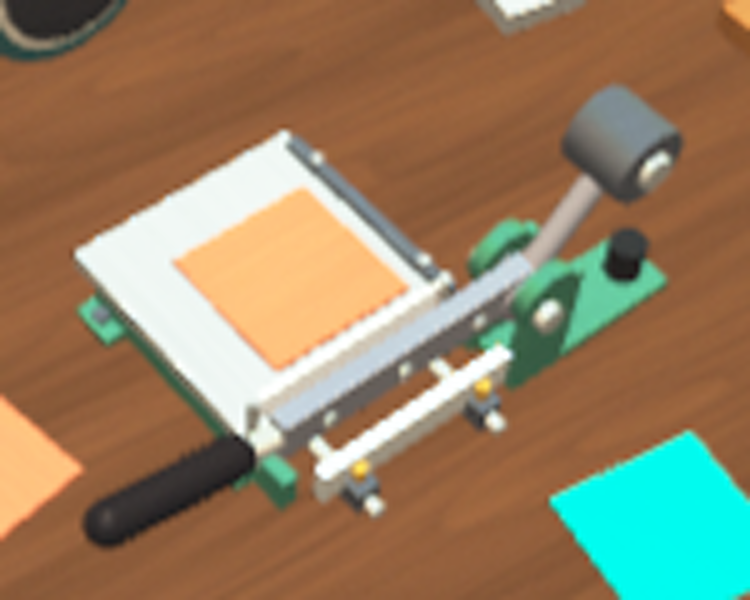

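The crop confirms it: the small copper blank lies flat on the bed at top px (303,213), and the larger copper sheet at (375,219) is on the bench. The black grip is at top px (350,176) and the arm is closed. Next I'll get the shear pose from known points.

```bash
python3 - <<'E'
from h import *
from scipy.optimize import least_squares
ct,cs=load("top0"),load("scene0")
# crop px -> full px   (resize center convention)
T=lambda u,v:((u+.5)/4.2-.5+225,(v+.5)/4.2-.5+150)
S=lambda u,v:((u+.5)/5-.5+270,(v+.5)/5-.5+130)
obs=[(ct,T(250,397),(-.2,.09,.05)),(ct,T(462,374),(-.2,-.09,.05)),
(cs,S(286,131),(-.2,.09,.05)),(cs,S(77,256),(-.2,-.09,.05)),
(ct,T(525,109),(.011,-.165,.100)),(cs,S(175,490),(.011,-.165,.100)),
(ct,T(413,107),(.032,-.075,.064)),(ct,T(238,122),(.032,.075,.064))]
def P(x,q): 
    c,s=np.cos(x[2]),np.sin(x[2]); return np.array([x[0]+c*q[0]-s*q[1],x[1]+s*q[0]+c*q[1],q[2]])
f=lambda x:np.concatenate([proj(c,P(x,q))[0]-u for c,u,q in obs])
r=least_squares(f,[.6,.05,.1],loss='soft_l1'); print(r.x,f(r.x).reshape(-1,2).round(1))
x=r.x;np.save("shear.npy",x)
for n,q in dict(handle=(.011,-.165,.1),grip_out=(.011,-.222,.11),gauge=(.032,0,.052),nearR=(-.2,-.09,.05)).items(): print(n,P(x,q).round(4))
# sheet
b=np.array([[.5383,.1137],[.5473,.0127],[.4467,.0036],[.4377,.1039]]);b=ray(ct,[T(262,211),T(386,198),T(399,322),T(272,334)],.054)[:,:2]
print(b.round(4),[np.linalg.norm(b[i]-b[i-1]).round(4) for i in range(4)])
c,s=np.cos(x[2]),np.sin(x[2]); L=(b-x[:2])@np.array([[c,-s],[s,c]]); print("in shear",L.round(4),L.mean(0))
e=(L[0]-L[3]),(L[1]-L[2]);print([np.arctan2(v[1],v[0]) for v in e]); e=(L[0]-L[1]),(L[3]-L[2]); print([-np.arctan2(v[0],v[1]) for v in e])
E
```

```text
[0.58957679 0.0574532  0.09942062] [[-0.2  0.1]
 [-0.4  0.1]
 [ 0.2  0.4]
 [-0.7 -0.1]
 [-0.5  0.3]
 [-0.3  0.8]
 [-0.1 -0.6]
 [-0.   0.4]]
handle [ 0.6169 -0.1056  0.1   ]
grip_out [ 0.6226 -0.1624  0.11  ]
gauge [0.6214 0.0606 0.052 ]
nearR [ 0.3995 -0.052   0.05  ]
[[ 5.401e-01  1.157e-01]
 [ 5.501e-01  9.600e-03]
 [ 4.441e-01 -5.000e-04]
 [ 4.349e-01  1.073e-01]] [np.float64(0.1054), np.float64(0.1066), np.float64(0.1065), np.float64(0.1082)]
in shear [[-0.0435  0.0628]
 [-0.044  -0.0437]
 [-0.1505 -0.0433]
 [-0.1489  0.065 ]] [-0.09674089  0.01020607]
[np.float64(-0.020149172997096385), np.float64(-0.0043491420748080455)]
[np.float64(-0.0050780816972005975), np.float64(-0.014777264362082316)]
```

View pics/wrist0.png

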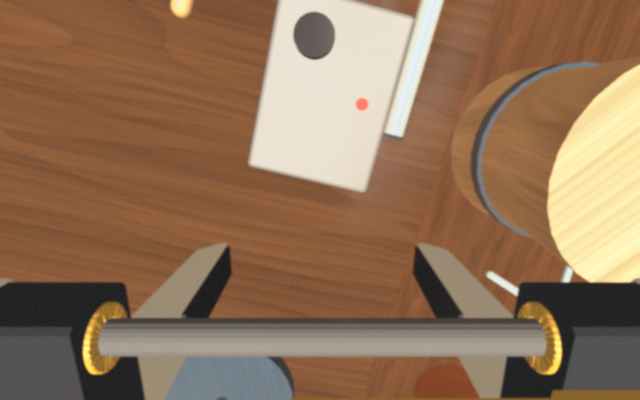

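```bash
python3 - <<'E'
from h import *
d=np.load("pics/wrist0.npy"); K,R,t=load("wrist0")
print("cam pos",-R.T@t, "axis",R[2])
print(d[::40,::40].round(3))
s=cv2.imread("pics/scene0.png")[100:180,0:110]; cv2.imwrite("pics/scrop2.png",cv2.resize(s,None,fx=7,fy=7,interpolation=cv2.INTER_CUBIC))
E
```

```text
cam pos [ 0.23299511 -0.63849491  0.38425074] axis [-0.26971328 -0.06460388 -0.96077109]
[[0.343 0.343 0.342 0.343 0.343 0.344 0.344 0.277 0.278 0.343 0.343 0.324
  0.344 1.01  1.013 1.011]
 [0.352 0.354 0.353 0.353 0.354 0.353 0.352 0.283 0.271 0.284 0.285 0.351
  0.352 1.045 1.043 1.043]
 [0.363 0.364 0.363 0.362 0.364 0.361 0.364 0.292 0.292 0.292 0.345 0.363
  1.069 0.921 0.79  0.639]
 [0.374 0.373 0.374 0.373 0.374 0.374 0.374 0.301 0.299 0.302 0.351 0.373
  0.983 0.807 0.66  0.617]
 [0.387 0.385 0.386 0.386 0.387 0.385 0.386 0.311 0.31  0.31  0.386 0.386
  0.948 0.757 0.639 0.635]
 [0.398 0.398 0.398 0.398 0.398 0.399 0.399 0.399 0.397 0.397 0.399 1.18
  1.009 0.773 0.656 0.658]
 [0.412 0.413 0.411 0.412 0.413 0.412 0.413 0.411 0.412 0.412 0.411 1.218
  1.215 1.212 0.68  0.68 ]
 [0.087 0.428 0.427 0.426 0.426 0.141 0.426 0.427 0.425 0.426 0.428 0.144
  1.256 1.258 1.177 0.703]
 [0.07  0.07  0.071 0.079 0.079 0.078 0.079 0.077 0.078 0.077 0.08  0.078
  0.079 0.079 0.071 0.071]
 [0.07  0.069 0.071 0.084 0.106 0.434 0.434 0.452 0.458 0.456 1.354 1.355
  0.108 0.086 0.071 0.07 ]]
```

View pics/scrop2.png

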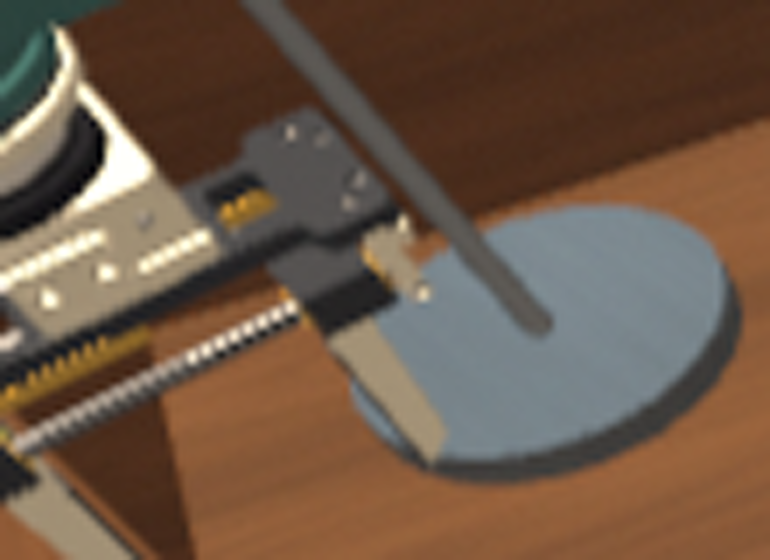

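Straight fingers, pointing down only. The plan is to shut them, stand outside the grip's end, press lightly toward the pivot and follow the end upward along its arc. As the arm rises, the push turns from friction into direct support.

Call:
arm_command(
  series=[0.467,0.44,0,1.43,-1,0.467,0.44,0,1.43,-1,0.467,0.44,0,1.43,-1,0.467,0.44,0,1.43,-1,0.467,0.44,0,1.43,-1,0.467,0.44,0,1.43,-1,0.467,0.44,0,1.43,-1,0.467,0.44,0,1.43,-1,0.467,0.44,0,1.43,-1,0.467,0.44,0,1.43,-1,0.467,0.44,0,1.43,-1,0.467,0.44,0,1.43,-1],
)

```text
clock: 1.35
ee_pos: [0.5969, -0.2428, 0.2186]
orientation: [-0.0, 0.672, 0.741, -0.0]
wrist_force: [0.7, -2.5, 0.4]
grip_width: 0.0021
```

Call:
arm_command(
  series=[0,0,0,0,-1,0,0,0,0,-1],
)

```text
clock: 1.55
ee_pos: [0.5961, -0.2437, 0.2181]
orientation: [-0.0, 0.671, 0.741, -0.0]
wrist_force: [-0.2, -0.1, -0.0]
grip_width: 0.0004
```

```bash
cat > snap.py <<'E'
import sys
from cell import manip
from h import *
for a in sys.argv[2:]:
    c=manip.get_calibration(a); p,d=manip.camera(a); t=a+sys.argv[1]
    cv2.imwrite(f"pics/{t}.png",p[:,:,::-1]); np.save(f"pics/{t}.npy",d); np.savez(f"pics/{t}.npz",**{k:np.array(v) for k,v in c.items()})
s=manip.state(); print(s["clock"],s["ee_pos"],s["wrist_force"],s["qpos"].round(2))
E
python3 snap.py 1 wrist scene; python3 - <<'E'
from h import *
s=cv2.imread("pics/scene1.png")[80:280,230:430]; cv2.imwrite("pics/s1c.png",cv2.resize(s,None,fx=3,fy=3,interpolation=cv2.INTER_CUBIC))
x=np.load("shear.npy"); c,s=np.cos(x[2]),np.sin(x[2])
def P(q): return np.array([x[0]+c*q[0]-s*q[1],x[1]+s*q[0]+c*q[1],q[2]])
for q in [(.011,-.165,.1),(.011,-.222,.11),(.011,.105,.078),(-.2,-.09,.05)]: print(q,P(q).round(4),proj(load("wrist1"),P(q)).round(1))
E
```

```text
1.65 [ 0.59518514 -0.24508128  0.21848172] [ 0.23262751 -0.76001204  0.32825575] [-0.43  0.05  1.51 -0.    1.58 -0.53]
(0.011, -0.165, 0.1) [ 0.6169 -0.1056  0.1   ] [[371.1  17. ]]
(0.011, -0.222, 0.11) [ 0.6226 -0.1624  0.11  ] [[369.9  99.3]]
(0.011, 0.105, 0.078) [0.5901 0.163  0.078 ] [[ 384.1 -498. ]]
(-0.2, -0.09, 0.05) [ 0.3995 -0.052   0.05  ] [[102.  -72.6]]
```

View pics/wrist1.png

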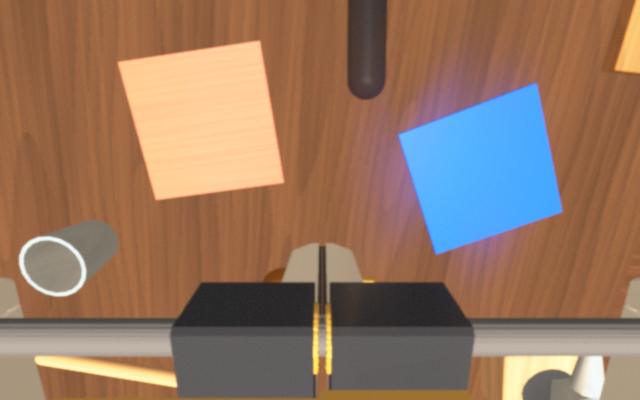

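View pics/s1c.png

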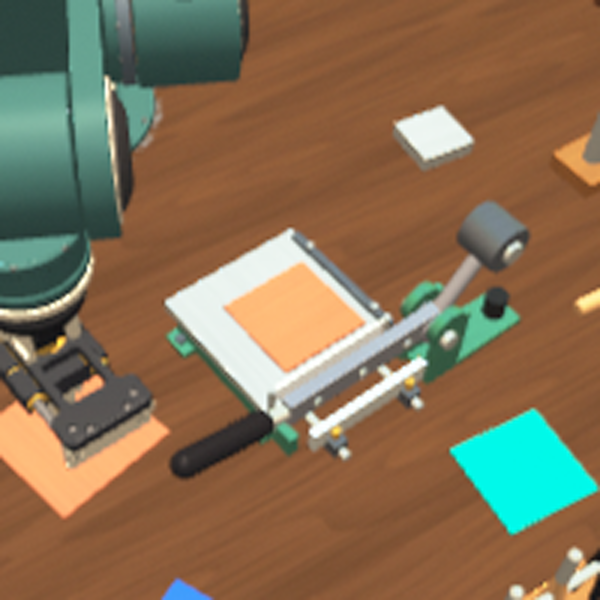

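The wrist view shows the rounded grip end at (366,98), within about 3 mm of the model, and the fingers shut. I'm moving beside the end and then down.

Call:
arm_command(
  series=[0.026,0.04,0,0,-1,0.026,0.04,-0.04,0,-1,0.026,0.04,-0.08,0,-1,0.026,0.04,-0.12,0,-1,0.026,0.04,-0.138,0,-1,0.026,0.04,-0.138,0,-1,0.026,0.04,-0.138,0,-1],
)

```text
clock: 2.35
ee_pos: [0.6221, -0.2054, 0.0825]
orientation: [0.001, 0.672, 0.74, 0.0]
wrist_force: [0.2, -0.3, 1.0]
grip_width: 0.0003
```

```bash
python3 snap.py 2 wrist top
```

```text
2.45 [ 0.62258389 -0.20525498  0.08327799] [0.15140704 0.70311307 0.8357986 ] [-0.36  0.14  1.64 -0.    1.36 -0.45]
```

View pics/wrist2.png

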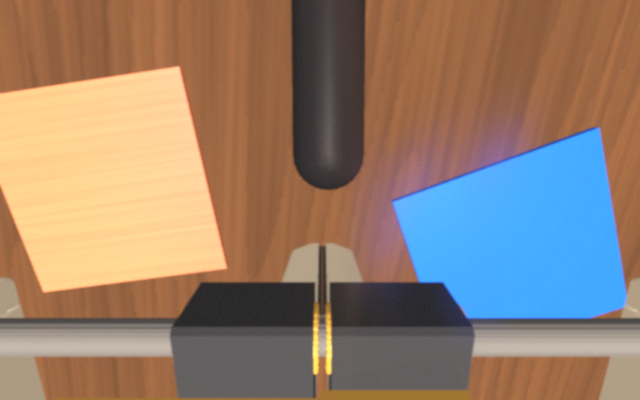

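The grip end at (328,185) is lined up with the fingers at (322,245), with a gap of about 35 mm. I'm approaching now.

Call:
arm_command(
  series=[-0.001,0.014,-0.003,0,-1,-0.003,0.028,-0.003,0,-1,-0.003,0.028,-0.003,0,-1],
)

```text
clock: 2.75
ee_pos: [0.6186, -0.1744, 0.0781]
orientation: [0.0, 0.671, 0.741, 0.0]
wrist_force: [0.4, 0.9, 1.4]
grip_width: 0.0001
```

Call:
arm_command(
  series=[0,0.003,0,0,-1,0,0.003,0,0,-1],
)

```text
clock: 2.95
ee_pos: [0.6188, -0.1731, 0.0779]
orientation: [0.0, 0.672, 0.741, 0.0]
wrist_force: [-0.3, 0.8, -0.6]
grip_width: 0.0005
```

Call:
arm_command(
  series=[0,0.003,0,0,-1,0,0.003,0,0,-1],
)

```text
clock: 3.15
ee_pos: [0.6188, -0.1712, 0.0777]
orientation: [0.001, 0.672, 0.74, -0.0]
wrist_force: [-0.1, -3.9, 0.1]
grip_width: 0.0003
```

Call:
arm_command(
  series=[0,0.002,0.001,0,-1,0,0.003,0.005,0,-1,0,0.003,0.01,0,-1],
)

```text
clock: 3.45
ee_pos: [0.6186, -0.1698, 0.0879]
orientation: [0.001, 0.672, 0.74, -0.001]
wrist_force: [-0.1, -13.6, 0.1]
grip_width: 0.0004
```

```bash
python3 snap.py 3 wrist
```

```text
3.5 [ 0.61875515 -0.16969302  0.08885258] [ -3.81894929 -14.47686554   0.86306545] [-0.31  0.11  1.66 -0.    1.37 -0.4 ]
```

View pics/wrist3.png

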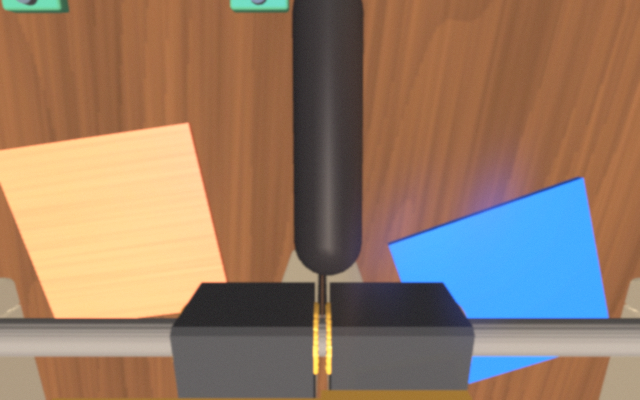

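```bash
cat > ang.py <<'E'
import sys
from h import *
# lever angle from grip top points in wrist depth
n=sys.argv[1]; K,R,t=load(n); d=np.load(f"pics/{n}.npy"); p=cv2.imread(f"pics/{n}.png")
x=np.load("shear.npy"); c,s=np.cos(x[2]),np.sin(x[2])
v,u=np.nonzero((d>.02)); D=d[v,u]
W=(np.c_[(u-K[0,2])/K[0,0]*D,(v-K[1,2])/K[1,1]*D,D]-t)@R
L=(W[:,:2]-x[:2])@np.array([[c,-s],[s,c]])
col=p[v,u].max(1)
m=(abs(L[:,0]-.011)<.010)&(col<70)&(W[:,2]>.07)&(L[:,1]>-.26)&(v<270)&(L[:,1]<-.05)
y,z=L[m,1],W[m,2]
print("n",m.sum(),"y",y.min(),y.max(),"z",np.percentile(z,[2,50,98]))
for a in np.arange(y.min(),y.max(),.015):
    k=(y>=a)&(y<a+.015)
    if k.sum()>10: print(round(a+.0075,3),np.percentile(z[k],90).round(4))
f=np.polyfit(y,z,1); print("slope angle-0.175:",np.arctan(-f[0])-.1745)
E
python3 ang.py wrist2; python3 ang.py wrist3
```

```text
n 5585 y -0.258305361697969 -0.15272612582579492 z [0.10656598 0.115659   0.12136957]
-0.251 0.1076
-0.221 0.1203
-0.206 0.1213
-0.191 0.1191
-0.176 0.1165
-0.161 0.114
slope angle-0.175: -0.04106143302804938
n 7655 y -0.21538178419302204 -0.11568045593871062 z [0.10827043 0.11946365 0.13092983]
-0.208 0.1314
-0.193 0.1289
-0.178 0.1259
-0.163 0.1228
-0.148 0.1198
-0.133 0.1167
-0.118 0.1141
slope angle-0.175: 0.027829729069840076
```

It's rising: the grip end is up 10 mm with no slip at about 14 N. I'm continuing along the arc.

Call:
arm_command(
  series=[0,0.0005,0.007,0,-1,0,0.0015,0.015,0,-1,0,0.0025,0.022,0,-1],
)

```text
clock: 3.8
ee_pos: [0.6184, -0.1665, 0.11]
orientation: [0.001, 0.672, 0.74, -0.001]
wrist_force: [-2.2, -8.4, 0.1]
grip_width: 0.0007
```

Call:
arm_command(
  series=[0,0.0022,0.01,0,-1,0,0.005,0.021,0,-1,-0.001,0.0078,0.032,0,-1],
)

```text
clock: 4.1
ee_pos: [0.6175, -0.1588, 0.1422]
orientation: [0.001, 0.672, 0.74, -0.001]
wrist_force: [2.5, -9.8, 0.6]
grip_width: 0.0004
```

```bash
python3 snap.py 4 wrist; python3 ang.py wrist4
```

```text
4.15 [ 0.61804751 -0.15829759  0.14436177] [-2.54233431 -4.38792997  1.59127513] [-0.29  0.06  1.62 -0.    1.46 -0.39]
n 8553 y -0.20568230906331958 -0.1009344803161213 z [0.14931192 0.16673521 0.18286274]
-0.198 0.1835
-0.183 0.1809
-0.168 0.1751
-0.153 0.1695
-0.138 0.1637
-0.123 0.1582
-0.108 0.1521
slope angle-0.175: 0.18327272036182485
```

Angle is about 0.19, on track.

Call:
arm_command(
  series=[0,0.0037,0.01,0,-1,-0.001,0.0075,0.021,0,-1,-0.001,0.0115,0.031,0,-1],
)

```text
clock: 4.45
ee_pos: [0.6171, -0.1478, 0.1741]
orientation: [0.002, 0.673, 0.74, -0.001]
wrist_force: [0.4, -14.7, 4.3]
grip_width: 0.0006
```

Call:
arm_command(
  series=[0,0.0045,0.01,0,-1,-0.001,0.009,0.02,0,-1,-0.001,0.0138,0.03,0,-1],
)

```text
clock: 4.75
ee_pos: [0.6159, -0.1338, 0.2042]
orientation: [0.002, 0.673, 0.74, -0.001]
wrist_force: [-1.5, -12.2, 5.2]
grip_width: 0.0006
```

```bash
python3 snap.py 5 wrist; python3 ang.py wrist5
```

```text
4.8 [ 0.61628837 -0.13280211  0.20588626] [ 0.7593971  -1.76789147  2.25879158] [-0.25  0.02  1.56 -0.    1.55 -0.35]
n 9257 y -0.1825594053226136 -0.08408247461441348 z [0.19250045 0.22275765 0.24272312]
-0.175 0.2431
-0.16 0.2411
-0.145 0.2321
-0.13 0.2221
-0.115 0.2123
-0.1 0.2029
-0.085 0.1938
slope angle-0.175: 0.38016077344760546
```

Angle is about 0.39. Continuing.

Call:
arm_command(
  series=[0,0.005,0.01,0,-1,-0.001,0.0105,0.02,0,-1,-0.001,0.0163,0.03,0,-1],
)

```text
clock: 5.1
ee_pos: [0.6151, -0.1171, 0.2344]
orientation: [0.002, 0.673, 0.74, -0.0]
wrist_force: [4.1, -14.2, 8.6]
grip_width: 0.0004
```

Call:
arm_command(
  series=[0,0.006,0.009,0,-1,-0.001,0.0125,0.018,0,-1,-0.002,0.019,0.028,0,-1],
)

```text
clock: 5.4
ee_pos: [0.6127, -0.0966, 0.2614]
orientation: [0.0, 0.672, 0.74, 0.0]
wrist_force: [0.5, 0.1, 0.6]
grip_width: 0.0005
```

```bash
python3 snap.py 6 wrist; python3 ang.py wrist6
```

```text
5.45 [ 0.61283828 -0.09558981  0.26314364] [-0.31908634  1.01142784  3.18826995] [-0.2  -0.01  1.5   0.    1.65 -0.29]
n 7874 y -0.15473941058824833 -0.0577812886966229 z [0.23139724 0.2752244  0.29764687]
-0.147 0.2958
-0.132 0.2977
-0.117 0.2929
-0.102 0.2777
-0.087 0.2625
-0.072 0.2475
-0.057 0.2332
slope angle-0.175: 0.567675493406516
```

Call:
arm_command(
  series=[0,0.0075,0.009,0,-1,-0.001,0.015,0.017,0,-1,-0.002,0.0225,0.025,0,-1],
)

```text
clock: 5.75
ee_pos: [0.6106, -0.0734, 0.2861]
orientation: [-0.0, 0.672, 0.741, -0.0]
wrist_force: [0.1, 0.1, -0.0]
grip_width: 0.0003
```

```bash
python3 snap.py 7 wrist; python3 ang.py wrist7
```

```text
5.8 [ 0.61074889 -0.07254196  0.28768388] [-0.35821819  1.30045459  1.31685977] [-0.16 -0.02  1.48  0.    1.69 -0.26]
n 6933 y -0.13129318482404284 -0.05016494185247316 z [0.25767811 0.30159807 0.32191461]
-0.124 0.3199
-0.109 0.3219
-0.094 0.3165
-0.079 0.2979
-0.064 0.2792
-0.049 0.2616
slope angle-0.175: 0.6484602761930564
```

Angle is about 0.67 and there's no contact force. I'm holding to see whether it runs on by itself.

Call:
arm_command(
  series=[0,0,0,0,-1,0,0,0,0,-1,0,0,0,0,-1,0,0,0,0,-1],
)

```text
clock: 6.2
ee_pos: [0.6106, -0.0744, 0.2852]
orientation: [-0.0, 0.672, 0.74, -0.0]
wrist_force: [-0.1, -0.8, -0.3]
grip_width: 0.0005
```

```bash
python3 snap.py 8 wrist; python3 ang.py wrist8
```

```text
6.25 [ 0.61065205 -0.07434928  0.2853232 ] [-1.05301334  0.2129027  -0.04843826] [-0.16 -0.02  1.48  0.    1.69 -0.26]
n 3985 y -0.13263267039436014 -0.05000118814397135 z [0.35424273 0.3621477  0.36506248]
-0.125 0.3094
-0.065 0.3631
-0.05 0.3646
slope angle-0.175: -0.8467198829442565
```

View pics/wrist8.png

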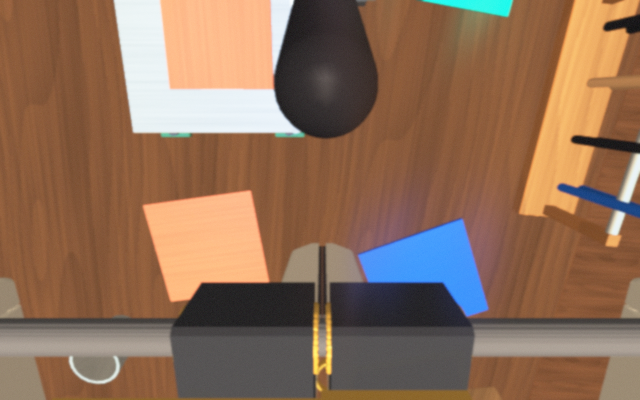

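The arm ran on to the open position, with the grip end top at z≈0.365. I'm retreating outward, then back toward the near side.

Call:
arm_command(
  series=[0.004,-0.04,0,0,-1,0.008,-0.08,0,0,-1,-0.03,-0.09,0,0,-1,-0.08,-0.09,0,0.1,-1,-0.13,-0.085,0,0.25,-1,-0.175,-0.08,0,0.4,0.3,-0.21,-0.07,0,0.55,0.3,-0.21,-0.03,0,0.7,0.3,-0.21,0.02,0,0.85,0.3,-0.21,0.07,0,1.0,0.3,-0.21,0.12,0,1.15,0.3,-0.21,0.121,0,1.3,0.3],
)

```text
clock: 7.45
ee_pos: [0.4001, 0.0517, 0.2857]
orientation: [0.0, 0.08, 0.997, 0.001]
wrist_force: [0.1, -1.4, 0.1]
grip_width: 0.0521
```

Call:
arm_command(
  series=[0,0,0,0.135,0.3,0,0,0,0.27,0.3,0,0,0,0.27,0.3],
)

```text
clock: 7.75
ee_pos: [0.4006, 0.047, 0.2856]
orientation: [0.0, -0.049, 0.999, 0.0]
wrist_force: [-1.2, 0.1, -0.1]
grip_width: 0.0604
```

```bash
python3 snap.py 9 scene top wrist; python3 - <<'E'
from h import *
from cell import manip
q=manip.state()["orientation"]; print(q, "heading",2*np.arctan2(q[2],q[1]), manip.state()["grip_width"])
s=cv2.imread("pics/scene9.png")[60:260,230:430]; cv2.imwrite("pics/s9c.png",cv2.resize(s,None,fx=3,fy=3,interpolation=cv2.INTER_CUBIC))
E
```

```text
7.9 [0.40070514 0.04666029 0.28561385] [0.5376702  0.37320771 0.33577524] [ 0.05 -0.5   1.87 -0.    1.78 -1.61]
[-9.79173177e-06 -4.59269592e-02  9.98944800e-01 -2.09526215e-05] heading 3.2334788937037664 0.0605263566494555
```

View pics/s9c.png

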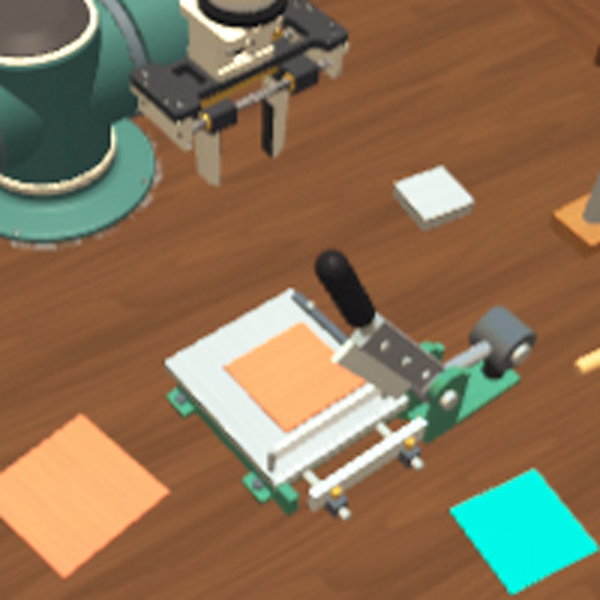

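View pics/top9.png

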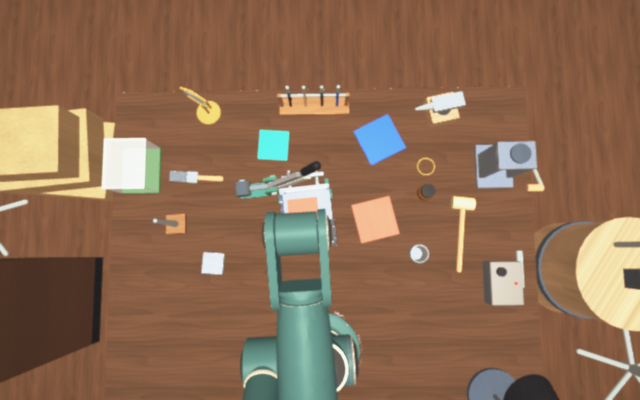

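The cutting arm rests open with its counterweight on the buffer, and the blank is unmoved. Before descending, I'm checking how far the wrist reaches ahead of the TCP, because it must clear the raised arm.

```bash
python3 - <<'E'
from h import *
d=np.load("pics/top9.npy"); K,R,t=load("top9")
v,u=np.mgrid[195:290,255:340]; v=v.ravel();u=u.ravel(); D=d[v,u]
W=(np.c_[(u-K[0,2])/K[0,0]*D,(v-K[1,2])/K[1,1]*D,D]-t)@R
m=(W[:,2]>.3)
for z in np.arange(.3,.8,.03):
    k=m&(W[:,2]>=z)&(W[:,2]<z+.03)
    if k.sum(): print(z.round(2),k.sum(),"x",W[k,0].min().round(3),W[k,0].max().round(3),"y",W[k,1].min().round(3),W[k,1].max().round(3))
E
```

```text
0.39 128 x 0.376 0.446 y -0.048 0.003
0.51 131 x 0.286 0.349 y -0.005 0.091
0.54 198 x 0.279 0.425 y -0.008 0.091
0.57 263 x 0.276 0.452 y -0.032 0.096
0.6 1801 x 0.277 0.456 y -0.032 0.124
0.63 1653 x 0.339 0.44 y -0.024 0.113
```

The wrist leads the TCP by at most about 56 mm, leaving roughly 25 mm of clearance to the raised arm at the end position. I'm descending behind the blank's near edge.

Call:
arm_command(
  series=[0,0,-0.05,0.008,0.3,0,0,-0.1,0.008,0.3,0,0,-0.15,0.008,0.3,0,0,-0.19,0.008,0.3,0,0,-0.215,0.008,0.3,0,0,-0.228,0.008,0.3,0,0,-0.228,0.008,0.3,0,0,-0.228,0.008,0.3],
)

```text
clock: 8.7
ee_pos: [0.4013, 0.0468, 0.059]
orientation: [0.001, -0.052, 0.999, -0.0]
wrist_force: [0.3, -0.0, 0.2]
grip_width: 0.0602
```

```bash
python3 snap.py 10 scene wrist; python3 - <<'E'
from h import *
s=cv2.imread("pics/scene10.png")[120:240,260:410]; cv2.imwrite("pics/s10c.png",cv2.resize(s,None,fx=5,fy=5,interpolation=cv2.INTER_CUBIC))
E
```

```text
8.8 [0.40155422 0.04684971 0.05929234] [ 1.04290303 -0.02057127  0.32215222] [ 0.05 -0.43  2.19 -0.    1.38 -1.62]
```

View pics/s10c.png

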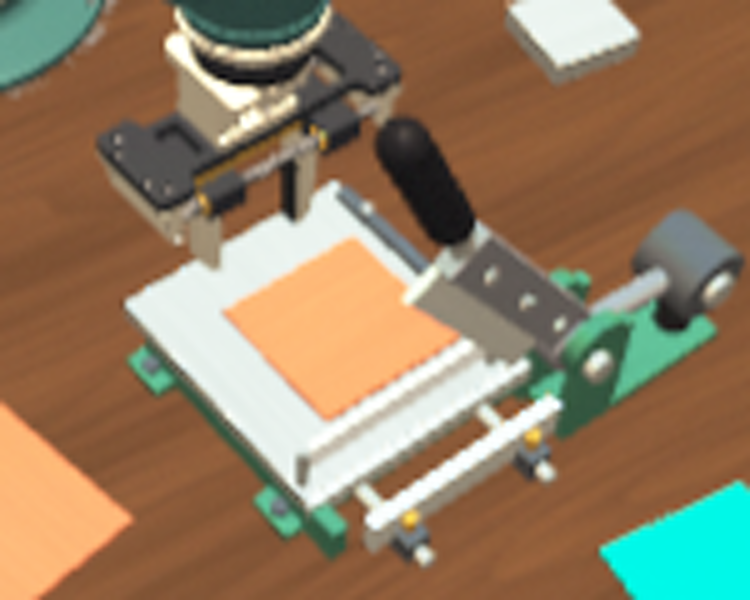

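View pics/wrist10.png

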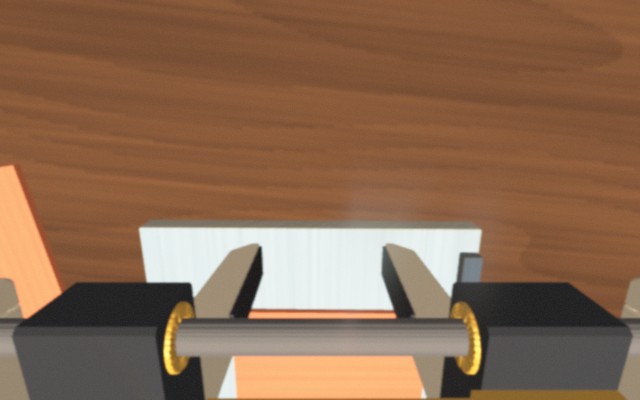

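Both fingers hover behind the near edge of the blank, centred on it: tips at px (262,245) and (382,245), blank spanning columns 235–420. I'm probing down to the bed.

Call:
arm_command(
  series=[0,0,-0.003,0,0.3,0,0,-0.004,0,0.3,0,0,-0.005,0,0.3,0,0,-0.005,0,0.3],
)

```text
clock: 9.2
ee_pos: [0.4007, 0.0469, 0.0526]
orientation: [-0.0, -0.052, 0.999, -0.0]
wrist_force: [-0.0, 1.3, 0.3]
grip_width: 0.0602
```

Call:
arm_command(
  series=[0,0,-0.001,0,0.3,0,0,-0.001,0,0.3,0,0,-0.001,0,0.3],
)

```text
clock: 9.5
ee_pos: [0.4007, 0.0468, 0.0517]
orientation: [0.0, -0.052, 0.999, -0.0]
wrist_force: [0.3, -0.2, -0.1]
grip_width: 0.0604
```

Call:
arm_command(
  series=[0.01,0.001,0,0,0.3,0.02,0.002,0,0,0.3,0.024,0.0024,0,0,0.3,0.028,0.0028,0,0,0.3,0.032,0.0032,0,0,0.3,0.036,0.0036,0,0,0.3,0.04,0.004,0,0,0.3,0.044,0.0044,0,0,0.3],
)

```text
clock: 10.3
ee_pos: [0.4449, 0.0513, 0.0516]
orientation: [-0.0, -0.052, 0.999, 0.0]
wrist_force: [-1.5, 0.6, -1.6]
grip_width: 0.0608
```

```bash
python3 snap.py 11 scene wrist; python3 - <<'E'
from h import *
s=cv2.imread("pics/scene11.png")[120:240,260:410]; cv2.imwrite("pics/s11c.png",cv2.resize(s,None,fx=5,fy=5,interpolation=cv2.INTER_CUBIC))
E
```

```text
10.4 [0.44513937 0.05128633 0.05164219] [ 0.5091085  0.2335336 -0.9639629] [ 0.06 -0.3   2.11  0.    1.34 -1.62]
```

View pics/s11c.png

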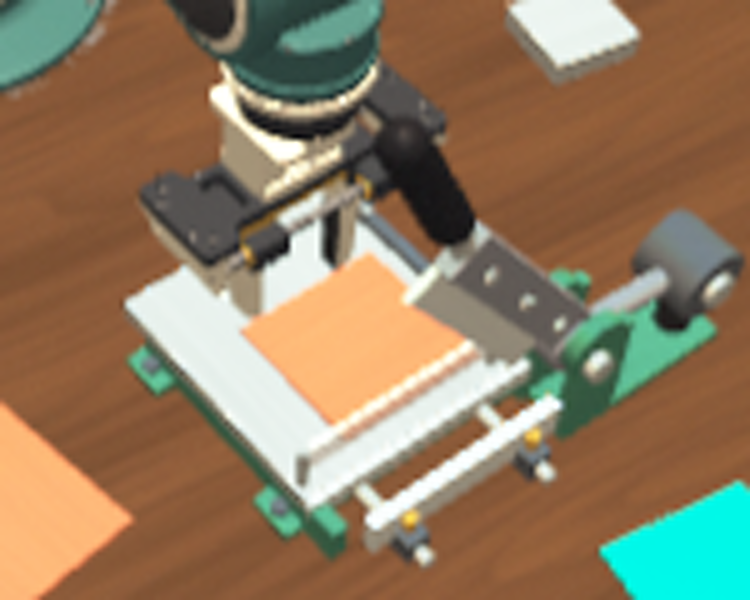

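View pics/wrist11.png

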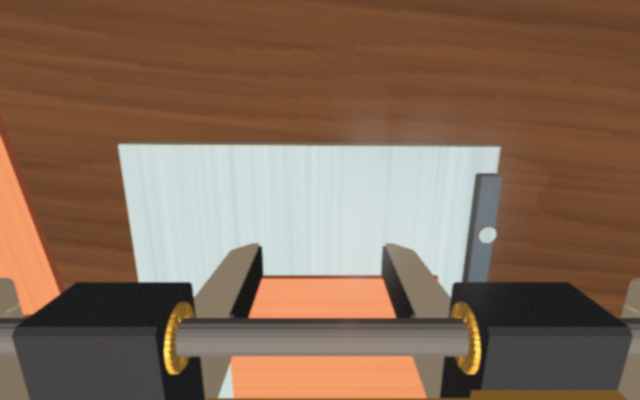

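The blank slides flat and square, with its near edge along the finger fronts (row ~278). I'm continuing.

Call:
arm_command(
  series=[0.004,0.0004,0,0,0.3,0.008,0.0008,0,0,0.3,0.012,0.0012,0,0,0.3,0.016,0.0016,0,0,0.3,0.02,0.002,0,0,0.3,0.024,0.0024,0,0,0.3,0.028,0.0028,0,0,0.3,0.032,0.0032,0,0,0.3,0.036,0.0036,0,0,0.3,0.04,0.004,0,0,0.3,0.044,0.0044,0,0,0.3,0.048,0.0048,0,0,0.3],
)

```text
clock: 11.6
ee_pos: [0.493, 0.0561, 0.0517]
orientation: [0.0, -0.052, 0.999, -0.0]
wrist_force: [-1.8, 0.1, 2.0]
grip_width: 0.0607
```

Call:
arm_command(
  series=[0.002,0.0002,0,0,0.3,0.004,0.0004,0,0,0.3,0.006,0.0006,0,0,0.3,0.007,0.0007,0,0,0.3],
)

```text
clock: 12.0
ee_pos: [0.4998, 0.0568, 0.0516]
orientation: [0.0, -0.052, 0.999, 0.0]
wrist_force: [-2.6, -0.1, 1.1]
grip_width: 0.0604
```

```bash
python3 snap.py 12 scene wrist; python3 - <<'E'
from h import *
s=cv2.imread("pics/scene12.png")[120:240,260:410]; cv2.imwrite("pics/s12c.png",cv2.resize(s,None,fx=5,fy=5,interpolation=cv2.INTER_CUBIC))
E
```

```text
12.1 [0.49987018 0.05677105 0.05167092] [-0.36296242 -0.35094002 -0.08233301] [ 0.06 -0.17  2.    0.    1.31 -1.61]
```

View pics/s12c.png

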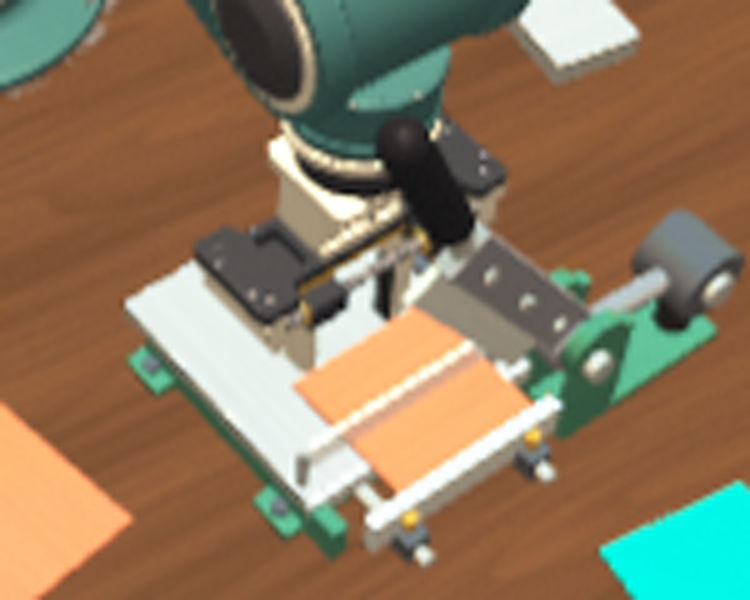

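The blank's far edge is almost at the gauge bar. I'm taking fine steps until the force rises.

Call:
arm_command(
  series=[0.001,0.0001,0,0,0.3,0.002,0.0002,0,0,0.3,0.003,0.0003,0,0,0.3],
)

```text
clock: 12.4
ee_pos: [0.5008, 0.057, 0.0514]
orientation: [-0.003, -0.052, 0.999, -0.0]
wrist_force: [-26.4, -1.4, 14.4]
grip_width: 0.0605
```

Call:
arm_command(
  series=[0.001,0.0001,0,0,0.3,0.001,0.0001,0,0,0.3],
)

```text
clock: 12.6
ee_pos: [0.501, 0.057, 0.0513]
orientation: [-0.004, -0.052, 0.999, -0.0]
wrist_force: [-29.6, -1.3, 16.1]
grip_width: 0.0602
```

Call:
arm_command(
  series=[0.001,0.0001,0,0,0.3,0.001,0.0001,0,0,0.3],
)

```text
clock: 12.8
ee_pos: [0.5012, 0.0571, 0.0512]
orientation: [-0.005, -0.052, 0.999, -0.0]
wrist_force: [-37.6, -2.5, 20.8]
grip_width: 0.0605
```

Force rose to 38 N at the gauge, so the blank is seated. I'm backing off straight.

Call:
arm_command(
  series=[-0.002,-0.0002,0,0,0.3,-0.004,-0.0004,0,0,0.3,-0.008,-0.0008,0,0,0.3,-0.02,-0.002,0,0,0.3,-0.045,-0.0045,0,0,0.3,-0.075,-0.0075,0.01,0,0.3,-0.095,-0.0095,0.05,0,0.3,-0.1,-0.01,0.1,0,0.3,-0.1,-0.01,0.15,0,0.3,-0.1,-0.01,0.2,0,0.3,-0.1,-0.01,0.2,0,0.3],
)

```text
clock: 13.9
ee_pos: [0.4055, 0.0472, 0.2584]
orientation: [0.005, -0.052, 0.999, -0.0]
wrist_force: [0.4, -1.2, -1.0]
grip_width: 0.0604
```

Call:
arm_command(
  series=[0,-0.05,0,0,0.3,0,-0.1,0,0,0.3,0,-0.15,0,0,0.3,0,-0.2,0,0,0.3,0,-0.25,0,0,0.3,0,-0.3,0,0,0.3,0,-0.3,0,0,0.3,0,-0.3,0,0,0.3],
)

```text
clock: 14.7
ee_pos: [0.404, -0.2532, 0.251]
orientation: [-0.0, -0.051, 0.999, 0.0]
wrist_force: [1.0, 1.0, 0.1]
grip_width: 0.0604
```

```bash
python3 snap.py 13 scene top; python3 - <<'E'
from h import *
s=cv2.imread("pics/scene13.png")[120:240,260:410]; cv2.imwrite("pics/s13c.png",cv2.resize(s,None,fx=5,fy=5,interpolation=cv2.INTER_CUBIC))
s=cv2.imread("pics/top13.png")[150:255,225:415]; cv2.imwrite("pics/t13c.png",cv2.resize(s,None,fx=4.2,fy=4.2,interpolation=cv2.INTER_CUBIC))
E
```

```text
14.8 [ 0.40453424 -0.25181788  0.25156231] [-0.80679643 -0.53491974  0.65152272] [-0.61 -0.33  1.8   0.    1.67 -2.29]
```

View pics/s13c.png

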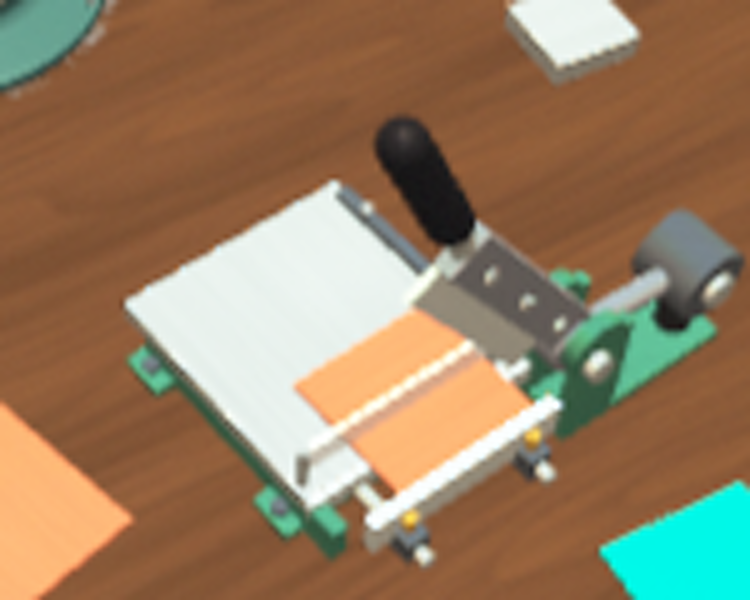

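View pics/t13c.png

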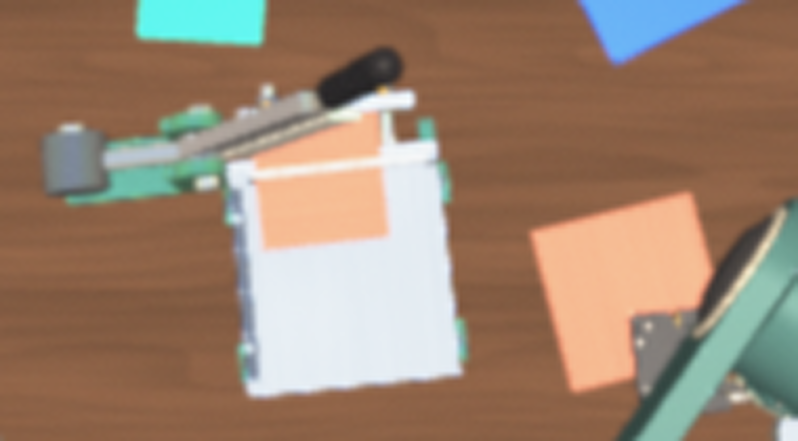

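```bash
python3 - <<'E'
from h import *
x=np.load("shear.npy"); c,s=np.cos(x[2]),np.sin(x[2])
for n in ["top13","scene13"]:
    cal=load(n); p=cv2.imread(f"pics/{n}.png"); h=cv2.cvtColor(p,cv2.COLOR_BGR2HSV)
    m=(h[:,:,0]<16)&(h[:,:,1]>75)&(h[:,:,2]>190)
    v,u=np.nonzero(m); W=ray(cal,np.c_[u,v],.054); L=(W[:,:2]-x[:2])@np.array([[c,-s],[s,c]])
    k=(L[:,0]>-.12)&(L[:,0]<.06)&(abs(L[:,1])<.08); L=L[k]
    print(n,k.sum(),L.min(0),L.max(0))
    e=[];yy=np.arange(-.03,.055,.006)
    for a in yy: q=L[abs(L[:,1]-a)<.003]; e.append(q[:,0].min())
    f=np.polyfit(yy,e,1); print(" near edge x",np.mean(e),"angle",-np.arctan(f[0]))
T=lambda u,v:((u+.5)/4.2-.5+225,(v+.5)/4.2-.5+150)
W=ray(load("top13"),[T(264,250),T(388,236)],.054)[:,:2]; print((W-x[:2])@np.array([[c,-s],[s,c]]))
S=lambda u,v:((u+.5)/5-.5+270,(v+.5)/5-.5+130)
W=ray(load("scene13"),[S(293,385),S(414,309),S(392,492)],.054)[:,:2]; print((W-x[:2])@np.array([[c,-s],[s,c]]))
E
```

```text
top13 670 [-0.07497486 -0.0444319 ] [0.02910616 0.06531945]
 near edge x -0.07324002859185705 angle 0.0062714739324413495
scene13 829 [-0.08048575 -0.04410054] [0.02265333 0.06915435]
 near edge x -0.07807150535568441 angle -0.022669827315463523
[[-0.07697922  0.06451025]
 [-0.07664948 -0.04189771]]
[[-0.03006598 -0.04226347]
 [-0.02918087  0.05692228]
 [ 0.06621001 -0.04413148]]
```

```bash
python3 - <<'E'
from h import *
x=np.load("shear.npy"); c,s=np.cos(x[2]),np.sin(x[2]); Rm=np.array([[c,-s],[s,c]])
S=lambda u,v:((u+.5)/5-.5+260,(v+.5)/5-.5+120)
L=(ray(load("scene13"),[S(293,385),S(414,309)],.054)[:,:2]-x[:2])@Rm; d=L[1]-L[0]; print(L, -np.arctan2(d[0],d[1]))
# subpixel near edge: saturation transition along local x
for n in ["top13","scene13"]:
    cal=load(n); h=cv2.cvtColor(cv2.imread(f"pics/{n}.png"),cv2.COLOR_BGR2HSV)[:,:,1].astype(np.float32)
    ys=np.linspace(-.032,.05,28); xs=np.linspace(-.1,-.052,97); e=[]
    for y in ys:
        P=np.c_[x[0]+c*xs-s*y,x[1]+s*xs+c*y,np.full(97,.053)]; uv=proj(cal,P).astype(np.float32)
        q=cv2.remap(h,uv[:,:1],uv[:,1:],1).ravel(); lv=(np.median(q[:20])+np.median(q[-20:]))/2; e.append(xs[np.argmax(q>lv)])
    f=np.polyfit(ys,e,1); print(n,np.mean(e),"angle",-np.arctan(f[0]),np.std(np.array(e)-np.polyval(f,ys)))
E
```

```text
[[-0.07926259 -0.0432239 ]
 [-0.07996951  0.05793805]] 0.006987923807479418
top13 -0.07548214285714283 angle 0.001126396255568864 0.00020871124532157982
scene13 -0.08041071428571427 angle 0.004911050268661708 0.00033382777661505804
```

The near edge averages x −78 mm across the two views (home is −78), square within 0.005 rad. The arm is open and the robot is clear, so I'm handing in.

```bash
python3 -c "
from cell import manip
print(manip.state()['wrist_force'],manip.state()['qd'].round(3)); print(manip.sign_off())"
```

```text
[-0.80679643 -0.53491974  0.65152272] [ 0.017 -0.008 -0.002 -0.001 -0.001 -0.002]
the job is handed in; nothing more can be done
None
```

The guillotine is ready for the next cut and the job is handed in: the cutting arm stands open by itself and the copper blank lies against the back gauge. `sign_off()` gives no verdict, so this rests on my own checks.

**Arm:** I pressed the shut fingers lightly against the grip's end and followed its arc up to about 0.67 rad, with readings up to about 15 N. It then swung on to the stop untouched. The last pictures show it open with the counterweight on the buffer. I judged "open" from the pictures and from the grip-end height of about 0.365 m, because the joint angle is not reported.

**Blank:** I pushed the small copper blank flat along the bed with two open fingers until the force rose at the gauge. That peaked at 38 N, under the 60 N limit, and I then backed off straight.

**Last checks:**
- **Position:** the two views put the near edge at x −75.5 mm (top) and −80.4 mm (scene). They differ by 5 mm, but their mean is the home value of −78 mm, and the force rise fits contact with the gauge.
- **Squareness:** it measured within 0.005 rad. A coarser mask fit on the scene view gave 0.023 rad, which I put down to pixel noise.
- **Bystanders:** they were not re-measured. I saw no disturbance in the views I looked at, and the path stayed clear of them.

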